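Check rail risers with the height gauge and put them away in the latched case

ROBOT

A 6-joint arm with a two-finger parallel gripper is mounted at the origin on a cart in front of the work surface, level with it; the furniture and walls round the work are solid. World frame = base frame: x ahead of the robot, y to its left, z up, the work surface at z = 0. Lengths are in m, angles in rad, forces in N, time in s.
With the tool pointing down it reaches from about 0.375 to 0.975 m from the base axis. Payload 3.8 kg.
Tool frame: the origin (TCP) lies midway between the tips of the shut fingers; the grasp point (between the pads) lies behind it (ctrl.tcp_to_grasp is the z of the grasp point in the tool frame, in m); z points along the fingers, y is the line along which they close (so a half turn about z gives the same grasp; the last joint's range is limited). The gripper opens to 88 mm and grips with 3 to 60 N. Pads are 18 mm wide; open, the fingers measure 123 mm over their backs; the gripper's body (75 mm by 187 mm) begins 45 mm behind the grasp point.
Start: joints at [1.154, 0.264, 1.604, -0, 1.274, -0.037], TCP at [0.25, 0.627, 0.239] pointing down, gripper open.
Joint ranges: [-2.63, 2.63], [-0.94, 2.18], [0.31, 2.57], [-1.31, 4.45], [0, 2.66], [-2.55, 2.55]. Speed limits (rad/s): [2.57, 2.57, 3.14, 3.14, 3.14, 3.14].

INTERFACE

Orientations are given as a rotation vector (axis times angle).
In Python, from cell import ctrl, cams, nets gives the robot as it stands. Calls block until the motion is done:
- ctrl.move_pose(position, orientation): joint-space move of the TCP to a pose.
- ctrl.move_straight(position, ori=None, velocity=0.15): straight line of the TCP; ori=None keeps the orientation; velocity is the mean speed in m/s.
- ctrl.goto_joints(angles): joint-space move.
- ctrl.move_gripper(opening, force=None): finger opening in m; force is the grip in N (None keeps the last); returns when the fingers have stopped.
- ctrl.dwell(seconds).
- ctrl.ik(position, orientation): joint angles nearest the present ones, or None.
- ctrl.state(): the state.
- cams.grab_frame(name): name is "scene" or "side" or "wrist"; returns the picture (400x640x3 uint8, red, green, blue); there is no depth.
- cams.get_calibration(name): a dict with "fx", "fy", "cx", "cy" (pixels), "R" (3x3) and "t" (3): a world point X has camera coordinates R X + t; the wrist camera has in their place "mount" (4x4, takes a point from camera to tool coordinates, whose origin is the TCP and whose axes are the flange's). Camera axes: x right, y down, z forward; pixel columns grow to the right and rows downward; lengths in m; the calibration is good to about 2 mm. A picture is of the moment at which its call begins: read the wrist's pose just before it. get_calibration takes no time and is no camera call.
A pose or a line that the arm cannot do raises ctrl.IKError and nothing moves.
- ctrl.finish_job(): hands the job in; it is judged then, once.
Trained networks look in the newest picture that a camera, given by its name, has taken for a name from the list of things; names that differ only in an ending like _2 or _b are one class to them, and where a whole thing is asked for, a point or a joint stands for the part that bears it (a point fixed in the world has none). Each returns a list of dicts, best first, with "p" (0 to 1); they miss things now and then, are a little off and sometimes report something else, mostly with a low value. They report only what shows in the picture. A call takes as long as a camera call. They do not tell look-alikes from the thing itself.
- nets.find_in(camera, query): "position" ([x, y, z] in m, in the coordinates of the camera as it stood for that picture, good to about 4 mm: the middle of the surface that is visible of it).
- nets.landmark_of(camera, query): "position" ([x, y, z] in m, in the coordinates of the camera as it stood for that picture, good to about 4 mm: a listed point, or the origin of a listed thing).
The state is a dict: "time_s": time; "qpos": joint angles; "qvel": joint speeds; "effort": joint torques, N m; "tool_pos": TCP position; "eef_rot": TCP orientation; "ft_force": force on the tool from outside, world axes, zero at the start; "wrist_torque": the same for the moment, N m; "grip_width": finger opening in m; "gripper_force": force on a finger pad.
Only numpy, scipy, OpenCV 4.12 (cv2) and the standard library are available. Lean on these libraries where they do the work, as an engineer would, in place of code of your own. Each camera call takes 0.05 s, during which the arm holds its last target. There are 200 camera calls.

TASK

Open the grey case by pulling up the recessed paddle in its lid and push the lid up until it stands open. Then check the aluminium risers on the table where they lie, from the lowest to the highest, each time standing the bridge gauge on the table astride the riser for a moment, centred on it, so that its sprung foot rests on the riser's top and reads its height. Finally lay all the risers flat on the floor of the case beside one another, leave the gauge standing upright on the table, and shut the lid until it latches; leave the tape measure, the screwdriver and the marker alone.

Things in the scene. Friction and masses are not known exactly. Their poses are not given: they have to be found in the camera images.
- case: Grey case, fixed: 210 mm deep (x) x 220 wide (y), rim 90 up; walls 6, lined floor 16 thick, so inside 198 x 208 x 74 deep. Origin: centre of its underside; -x side (front) faces the robot, lid hinged on the far (+x) rim. Shut, the lid's dish comes down to 60 mm above the table. A guard for the latch claw, 40 wide, stands 46 mm out from the front wall's middle inside, 50 mm up; risers go beside or behind it.
- lid (a joint): Lid hinge, rad: 0 shut, grows as it opens, stop at 1.7 (just past upright). Stiff hinge: the lid stays at whatever angle it is left and needs about 5 N at its front edge to move. While shut, the latch holds it; the latch snaps in by itself when the lid is pressed down to 0 (5 to 15 N near the front).
- lid_hinge (a point): Middle of the lid's hinge line, on the far rim: 105 mm from the case's origin along its +x, 90 mm up. The hinge line runs along the case's y.
- lid_edge (a point): Middle of the lid's front edge at the level of the lid's underside, 216 mm from the hinge line. The lid plate lies 0 to 8 mm above this level (top 98 mm over the table when shut), is 224 mm wide, and has a flange 14 mm deep hanging down along the front edge. Frame turns with the lid: x from edge to hinge, z out of its top.
- paddle (a joint): Paddle of the latch, rad: 0 flush in the lid (latched when the lid is shut), stop at 0.45. A spring (2 to 3 N) returns it when let go. The latch lets go beyond about 0.25; its claw, 20 mm wide, hangs 52 mm below the lid's underside at the middle near the front edge; with the paddle at its stop the same pull raises the lid.
- paddle_grip (a point): Grip point of the paddle, a steel blade 36 mm wide (case y) and 10 thick, top 1 mm below the lid's top; at mid thickness. Its pivot is 54 mm nearer the robot; its free end, 10 mm beyond this point towards the hinge, swings up. It bridges a black dish 35 mm deep, 124 wide, from 32 mm in front of this point to 40 behind, leaving 43 mm at each side of the blade for a finger. x to the free end, z up.
- gauge_foot (a joint): Travel of the gauge's sprung foot, m: 0 at its lower stop, 6 mm above the plane of the leg soles; grows as the foot is pushed up, 0.036 at most. With the legs on the table a part's height is 6 mm + this value. Soft spring, 0.6 to 1.5 N.
- foot_sole (a point): Centre of the underside of the gauge's foot disc.
- gauge: Bridge height gauge, dark steel, loose, 0.35 kg: two legs, 50 mm apart inside, 74 over all (along its y), feet 34 deep (x), crossbar underside 50 mm up; on it a black grip 28 wide (y) x 24 (x), 64 to 106 mm up, taken across its y sides. A steel foot (disc 18 mm across) hangs midway between the legs. Origin midway between the leg soles, z up.
- riser_low: Low rail riser: plain aluminium block 60 mm long (its x) x 30 mm wide (its y) x 20 mm high, two dark screw holes in the top; loose, lies flat; origin at the centre of its underside, z up. May be absent. Under the gauge it reads about 0.014.
- riser_mid: Middle rail riser: plain aluminium block 60 mm long (its x) x 30 mm wide (its y) x 28 mm high, two dark screw holes in the top; loose, lies flat; origin at the centre of its underside, z up. May be absent. Under the gauge it reads about 0.022.
- riser_high: High rail riser: plain aluminium block 60 mm long (its x) x 30 mm wide (its y) x 36 mm high, two dark screw holes in the top; loose, lies flat; origin at the centre of its underside, z up. May be absent. Under the gauge it reads about 0.030.
- tape_measure: Yellow tape measure, 33 x 81 x 61 mm, bystander, not to be disturbed; origin under its middle.
- screwdriver_b: Red and yellow screwdriver, 195 mm long, lying; bystander, not to be disturbed.
- marker: Black marker pen, 112 mm long, lying left of the case; bystander, not to be disturbed.
Not all that is in view belongs to the job. Leave any brown look-alike of the riser_high alone.

How it is judged:
By the outcome, as a careful person would: the job done as asked, in the order asked, and still so for the second after the job is handed in, with the robot touching nothing.
Of riser_low, riser_mid, riser_high only 2 to 3 are there at a start; the rules pass over those that are not, and their reading is None.
At some moment in a run one of riser_low, riser_mid, riser_high may be knocked a few centimetres aside while the robot is not near it.
It also fails if it takes over 210 s, if anything falls off the work surface, if the arm or the gripper's body presses on something with over 40 N, if the wrist force passes 120 N, or if a joint passes its speed limit or range.

## Working session

There is one attempt and no reset: what is moved stays moved. The work goes in short steps, each a Python script; the robot and the scene stay as the last script left them, time stands still between calls to the robot, and variables do not carry over. Pictures are saved under pics/ and viewed, at most 14 in all, crops included, and the job is handed in when it is done.

```bash
ls; mkdir -p pics; cat > h.py <<'E'
import numpy as np, cv2
from scipy.spatial.transform import Rotation as Ro
from cell import ctrl, cams, nets
def campose(n):
    """returns R,t with world = R c + t"""
    c=cams.get_calibration(n)
    if n=='wrist':
        s=ctrl.state(); M=np.array(c['mount']); Rt=Ro.from_rotvec(s['eef_rot']).as_matrix()
        return Rt@M[:3,:3], Rt@M[:3,3]+np.array(s['tool_pos'])
    R=np.array(c['R']); return R.T, -R.T@np.array(c['t'])
def grab(n,save=None):
    P=campose(n); im=cams.grab_frame(n)
    if save: cv2.imwrite('pics/'+save+'.png',im[:,:,::-1])
    return im,P
def look(n,qs,P,kind='landmark_of'):
    out={}
    for q in qs:
        r=getattr(nets,kind)(n,q)
        out[q]=[(round(d['p'],2),(P[0]@np.array(d['position'])+P[1]).round(4).tolist()) for d in r]
    return out
def px(n,P,X):
    c=cams.get_calibration(n); v=P[0].T@(np.array(X)-P[1])
    return [round(c['fx']*v[0]/v[2]+c['cx']),round(c['fy']*v[1]/v[2]+c['cy'])]
def ray(n,P,u,v,z):
    c=cams.get_calibration(n); d=P[0]@np.array([(u-c['cx'])/c['fx'],(v-c['cy'])/c['fy'],1])
    return P[1]+d*(z-P[1][2])/d[2]
def down(yaw):
    """tool z down; tool y axis at angle yaw+90 in world"""
    return (Ro.from_euler('z',yaw)*Ro.from_euler('x',np.pi)).as_rotvec()
E
python3 - <<'E'
from h import *
print(ctrl.tcp_to_grasp, ctrl.state())
Q=['case','lid_hinge','lid_edge','paddle_grip','foot_sole','gauge','riser_low','riser_mid','riser_high','tape_measure','screwdriver_b','marker']
for n in ('scene','side'):
    im,P=grab(n,n+'0'); print(n,P[1].round(3))
    for q,r in look(n,Q,P).items(): print(q,[(p,x,px(n,P,x)) for p,x in r])
E
```

```text
pics
-0.0187 {'time_s': 0.0, 'qpos': array([ 1.15412464e+00,  2.64762377e-01,  1.60533544e+00, -3.07837909e-05,
        1.27365233e+00, -3.68936585e-02]), 'qvel': array([-0.00094968,  0.00105121,  0.00090295, -0.00028296, -0.00065222,
        0.0010406 ]), 'effort': array([ 2.01296207e-04, -5.02114606e+01, -3.56875491e+01,  7.30005163e-02,
        2.98083632e-02, -1.95995281e-04]), 'tool_pos': array([0.24996422, 0.62628002, 0.23740258]), 'eef_rot': array([-0.59287489, -3.08467586,  0.00331211]), 'ft_force': array([-0.28590662, -0.17041546, -0.47697842]), 'wrist_torque': array([-0.01797888,  0.01418093,  0.00693573]), 'gripper_force': 0.0, 'grip_width': 0.088399047215735}
scene [0.026 1.212 0.683]
case []
lid_hinge [(0.74, [0.6247, 0.3353, 0.0924], [256, 207])]
lid_edge [(0.87, [0.4082, 0.3068, 0.09], [335, 219])]
paddle_grip []
foot_sole []
gauge [(0.6, [0.6264, -0.1367, -0.0053], [327, 171])]
riser_low []
riser_mid [(0.74, [0.4111, 0.3062, 0.088], [334, 219]), (0.45, [0.4622, -0.1754, -0.0008], [373, 173])]
riser_high [(0.47, [0.5866, -0.0068, -0.0002], [322, 187])]
tape_measure [(0
[... 413 characters left out ...]
(0.46, [0.4748, 0.3171, 0.0928], [276, 189])]
foot_sole [(0.56, [0.6231, -0.1402, 0.0084], [435, 276])]
gauge [(0.71, [0.6237, -0.135, 0.0041], [434, 277]), (0.21, [0.5197, 0.326, -0.0026], [290, 215])]
riser_low []
riser_mid [(0.68, [0.6226, -0.1387, 0.0025], [434, 278]), (0.67, [0.4614, -0.1733, -0.0009], [387, 314])]
riser_high [(0.75, [0.5293, -0.0913, -0.0042], [387, 284]), (0.52, [0.5907, -0.0078, -0.0052], [384, 259])]
tape_measure [(0.69, [0.6747, -0.1739, -0.0044], [463, 281])]
screwdriver_b [(0.7, [0.6732, -0.1717, -0.0027], [462, 280]), (0.29, [0.625, -0.1373, 0.0028], [435, 278])]
marker [(0.58, [0.3988, 0.5407, -0.0046], [224, 201]), (0.28, [0.4773, 0.3189, 0.0921], [276, 189])]
```

```bash
python3 - <<'E'
import cv2,numpy as np
a=cv2.imread('pics/scene0.png')[130:330,200:460];b=cv2.imread('pics/side0.png')[150:350,200:500]
a=cv2.resize(a,None,fx=2.0,fy=2.0)
b=cv2.resize(b,None,fx=2.6,fy=2.0*1.3)
cv2.imwrite('pics/a1.png',a);cv2.imwrite('pics/b1.png',b)
E
```

```text
(no output)
```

View pics/b1.png

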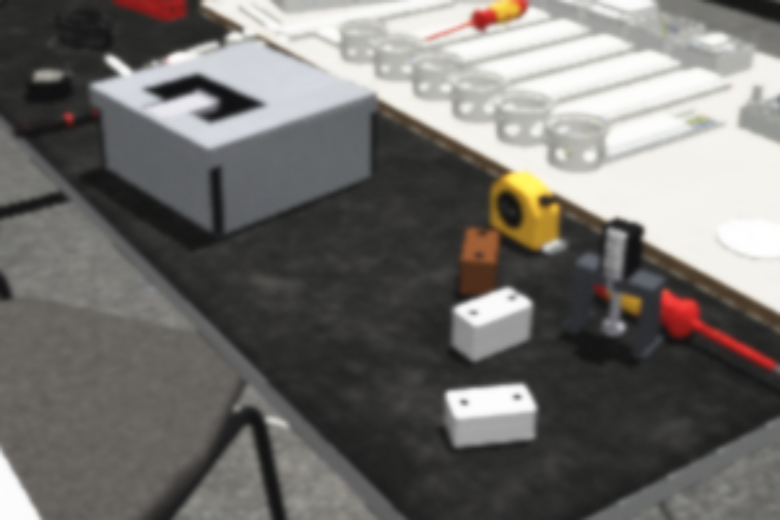

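View pics/scene0.png

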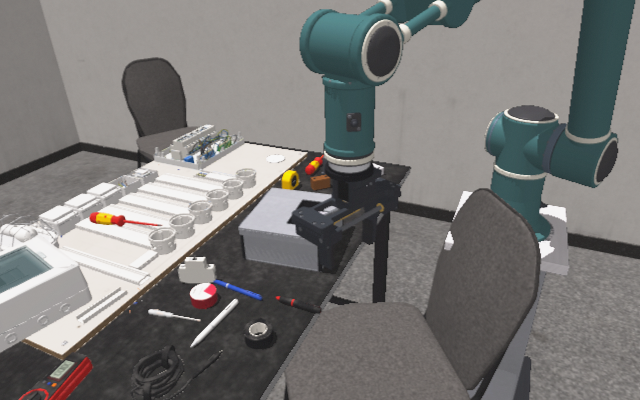

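The side crop shows two aluminium blocks at full-image px (387,284) and (387,314). The brown look-alike is at (384,259), the gauge at (434,278), with the tape and screwdriver behind. Candidates for "riser": the two light blocks (yes), the brown block (no), and the white clutter at scene (197,268) (odd shape, to be checked). Next I look from above.

```bash
python3 - <<'E'
from h import *
print(np.array(cams.get_calibration('wrist')['mount']).round(3), cams.get_calibration('wrist')['fx'])
Q=['case','lid_hinge','lid_edge','paddle_grip','gauge','riser_low','riser_mid','riser_high']
for k,(p,y) in enumerate([((.43,.32,.36),np.pi),((.48,-.1,.36),np.pi)]):
    ctrl.move_pose(p,down(y)); ctrl.dwell(.3)
    im,P=grab('wrist','w%d'%k); print(P[1], ctrl.state()['qpos'].round(2))
    for q,r in look('wrist',Q[:4] if k==0 else Q[4:],P).items(): print(q,[(p,x,px('wrist',P,x)) for p,x in r])
im,P=grab('scene','s2'); im,P=grab('side','d2')
a=np.hstack([cv2.imread('pics/w0.png'),cv2.imread('pics/w1.png')]); b=np.hstack([cv2.imread('pics/s2.png'),cv2.imread('pics/d2.png')])
cv2.imwrite('pics/m1.png',cv2.resize(np.vstack([a,b]),(800,500),interpolation=cv2.INTER_AREA))
E
```

```text
[[-0.001 -0.963 -0.27   0.069]
 [ 1.    -0.001  0.001  0.001]
 [-0.002 -0.27   0.963 -0.147]
 [ 0.     0.     0.     1.   ]] 358.25654508551935
[0.3607835  0.32144694 0.50671839] [ 0.59 -0.05  1.73  0.    1.46 -0.98]
case [(0.82, [0.518, 0.3214, 0.0002], [318, 210])]
lid_hinge [(0.96, [0.6257, 0.3367, 0.0923], [330, 309])]
lid_edge [(0.58, [0.4147, 0.304, 0.0916], [303, 148])]
paddle_grip [(0.55, [0.5357, -0.0926, -0.0024], [42, 221])]
[ 0.41114815 -0.09854852  0.50710587] [-0.26 -0.14  1.82  0.    1.47 -1.83]
gauge [(0.63, [0.6266, -0.1379, 0.0009], [292, 246])]
riser_low []
riser_mid [(0.59, [0.4639, -0.1829, 0.005], [258, 139])]
riser_high [(0.82, [0.5371, -0.0891, -0.0002], [325, 189]), (0.56, [0.5937, -0.0064, -0.0007], [380, 226])]
```

View pics/m1.png

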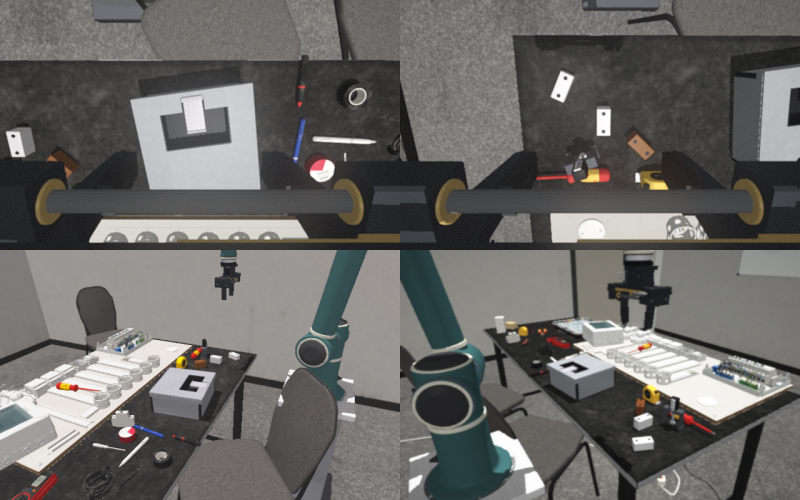

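The wrist view shows exactly two light risers (325,189) and (258,139), with the brown one at (380,226), so one riser is absent. Nothing riser-like lies around the rest of the table. Next I fit poses and heights by silhouette and get the dish geometry.

```bash
cat >> h.py <<'E'
from scipy.optimize import minimize
def boxmask(n,P,prm,h,shape,S=4):
    x,y,a=prm; c=cams.get_calibration(n)
    X=np.array([[sx*.03,sy*.015,z] for sx in(-1,1) for sy in(-1,1) for z in(0,h)])@Ro.from_euler('z',a).as_matrix().T+[x,y,0]
    v=(X-P[1])@P[0]; uv=np.c_[c['fx']*v[:,0]/v[:,2]+c['cx'],c['fy']*v[:,1]/v[:,2]+c['cy']]
    m=np.zeros(shape,np.float32); cv2.fillConvexPoly(m,cv2.convexHull(np.round(uv*16).astype(np.int32)),1,cv2.LINE_AA,4)
    return m
def fitbox(views,guess,hs=(.02,.028,.036),r=55):
    """views: list of (name,im,P); bright-grey segmentation near guess; returns sorted [(cost,h,x,y,yaw)]"""
    obs=[]
    for n,im,P in views:
        u,v=px(n,P,[guess[0],guess[1],.015]); x0,y0=max(u-r,0),max(v-r,0)
        f=im.astype(float); m=((f.min(2)>95)&(f.max(2)-f.min(2)<30)).astype(np.uint8)
        k,lab=cv2.connectedComponents(m); sub=lab[max(v-6,0):v+7,max(u-6,0):u+7]; ids=sub[sub>0]
        if len(ids)==0: print('no seg',n); continue
        o=(lab==np.bincount(ids).argmax()).astype(np.uint8)
        o=cv2.morphologyEx(o,cv2.MORPH_CLOSE,np.ones((9,9)))
        obs.append((n,P,o.astype(np.float32)))
    res=[]
    for h in hs:
        def cost(p): return sum(np.abs(boxmask(n,P,p,h,o.shape)-o).sum()/o.sum() for n,P,o in obs)
        b=min((minimize(cost,[guess[0],guess[1],a],method='Nelder-Mead',options=dict(initial_simplex=[[guess[0],guess[1],a],[guess[0]+.01,guess[1],a],[guess[0],guess[1]+.01,a],[guess[0],guess[1],a+.3]],maxiter=150)) for a in np.arange(0,np.pi,np.pi/4)),key=lambda r:r.fun)
        res.append((round(b.fun,3),h,*b.x.round(4)))
    return sorted(res)
E
cat > m.py <<'E'
from h import *
ctrl.move_pose((.42,-.12,.30),down(np.pi)); ctrl.dwell(.3)
V=[('wrist',*grab('wrist','w2')),('side',*grab('side','d3'))]
for n,im,P in V:
    print(n,look(n,['gauge','foot_sole','riser_mid','riser_high'],P))
for g in [(.535,-.09),(.463,-.178)]:
    for vs in (V,V[:1],V[1:]): print(fitbox(vs,g))
E
python3 m.py
python3 - <<'E'
import cv2,numpy as np
a=cv2.imread('pics/w0.png')[120:320,180:440]
b=cv2.imread('pics/w2.png')[100:300,180:440]
cv2.imwrite('pics/m2.png',cv2.resize(np.hstack([a,b]),None,fx=1.53,fy=1.53,interpolation=cv2.INTER_CUBIC))
E
```

```text
wrist {'gauge': [(0.72, [0.6252, -0.1393, 0.0024]), (0.56, [0.4634, -0.1845, 0.0038])], 'foot_sole': [(0.54, [0.6305, -0.1381, 0.0013]), (0.53, [0.6261, -0.138, 0.0065])], 'riser_mid': [(0.93, [0.462, -0.1812, 0.0034])], 'riser_high': [(0.95, [0.5917, -0.0072, 0.0026]), (0.61, [0.5351, -0.0893, 0.0019])]}
side {'gauge': [(0.85, [0.6228, -0.1349, 0.0025]), (0.73, [0.6841, 0.0314, -0.0])], 'foot_sole': [(0.73, [0.5157, 0.3238, -0.0028]), (0.55, [0.6252, -0.1383, 0.0082])], 'riser_mid': [(0.89, [0.4602, -0.1729, -0.0019])], 'riser_high': [(0.95, [0.5305, -0.0935, -0.0053]), (0.82, [0.5881, -0.0069, -0.0044])]}
[(np.float64(1.017), 0.036, np.float64(0.5366), np.float64(-0.0883), np.float64(0.0735)), (np.float64(1.112), 0.028, np.float64(0.5393), np.float64(-0.0851), np.float64(3.241)), (np.float64(1.255), 0.02, np.float64(0.5449), np.float64(-0.0793), np.float64(0.1127))]Traceback (most recent call last):
  File "m.py", line 7, in <module>
    for vs in (V,V[:1],V[1:]): print(fitbox(vs,g))
                                     ~~~~~~^^^^^^
  File "h.py", line 51, in fitbox
    b=min((mini
[... 878 characters left out ...]
tions)
    fsim[j] = func(sim[j])
              ~~~~^^^^^^^^
    fx = function(np.copy(x), *(wrapper_args + args))
  File "h.py", line 50, in cost
    def cost(p): return sum(np.abs(boxmask(n,P,p,h,o.shape)-o).sum()/o.sum() for n,P,o in obs)
                        ~~~^^^^^^^^^^^^^^^^^^^^^^^^^^^^^^^^^^^^^^^^^^^^^^^^^^^^^^^^^^^^^^^^^^^
  File "h.py", line 50, in <genexpr>
    def cost(p): return sum(np.abs(boxmask(n,P,p,h,o.shape)-o).sum()/o.sum() for n,P,o in obs)
                                   ~~~~~~~^^^^^^^^^^^^^^^^^
  File "h.py", line 32, in boxmask
    x,y,a=prm; c=cams.get_calibration(n)
                 ~~~~~~~~~~~~~~~~~~~~^^^
ValueError: time passes only in moves, steps and waits
```

View pics/m2.png

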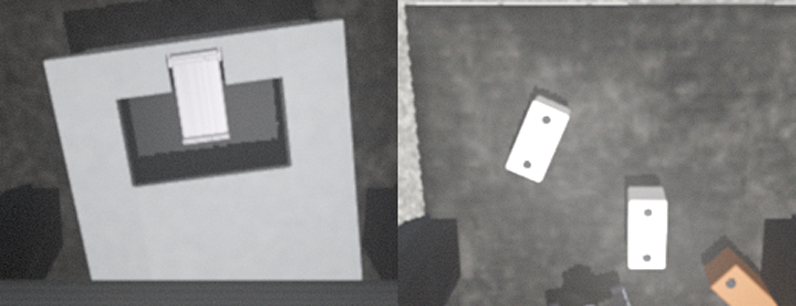

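```bash
python3 - <<'E'
s=open('h.py').read()
s=s.replace("def campose(n):","import functools\n@functools.lru_cache\ndef cal(n): return cams.get_calibration(n)\ndef campose(n):").replace("c=cams.get_calibration(n)","c=cal(n)")
s=s.replace("m=np.zeros(shape,np.float32); cv2.fillConvexPoly(m,cv2.convexHull(np.round(uv*16).astype(np.int32)),1,cv2.LINE_AA,4)\n    return m","m=np.zeros(shape,np.uint8); cv2.fillConvexPoly(m,cv2.convexHull(np.round(uv*16).astype(np.int32)),255,cv2.LINE_AA,4)\n    return m.astype(np.float32)/255")
open('h.py','w').write(s)
E
python3 - <<'E'
from h import *
rd=lambda f:cv2.imread('pics/'+f+'.png')[:,:,::-1]
V=[('wrist',rd('w2'),campose('wrist')),('side',rd('d3'),campose('side'))]
for g in [(.535,-.09),(.463,-.178)]:
    for vs in (V,V[:1],V[1:]): print([tuple(map(float,r)) for r in fitbox(vs,g)])
# dish corners in w0: pose: camera centre known from move
M=np.array(cal('wrist')['mount']); Rt=Ro.from_rotvec(down(np.pi)).as_matrix()
R0=Rt@M[:3,:3]; P0=(R0,np.array([.3607835,.32144694,.50671839]))
for nm,(u,v) in dict(FL=(118,100),FR=(283,79),BL=(134,186),BR=(290,166),bladeEndL=(183,143),bladeEndR=(228,138),bladeFL=(167,57),bladeFR=(219,50),lidFL=(43,60),lidFR=(344,19)).items():
    print(nm,ray('wrist',P0,180+u/1.53,120+v/1.53,.098).round(4))
E
```

```text
[(1.062, 0.036, 0.5369, -0.0878, 0.0853), (1.115, 0.028, 0.5397, -0.0842, 3.2445), (1.26, 0.02, 0.543, -0.0809, 0.1222)]
[(0.982, 0.036, 0.2838, 0.1924, 3.8614), (0.984, 0.028, 0.2822, 0.2001, 2.9677), (0.987, 0.02, 0.2803, 0.2092, 3.0578)]
[(0.07, 0.036, 0.5369, -0.088, 0.0927), (0.122, 0.028, 0.5411, -0.0829, 0.1193), (0.267, 0.02, 0.543, -0.0809, 0.1208)]
[(1.06, 0.028, 0.4608, -0.1762, 2.7161), (1.131, 0.02, 0.4647, -0.1721, -0.4758), (1.216, 0.036, 0.4584, -0.1782, 2.6028)]
[(0.982, 0.036, 0.284, -0.4301, 0.1459), (0.984, 0.028, 0.2827, -0.4368, -0.5896), (0.986, 0.02, 0.2808, -0.4407, 0.1566)]
[(0.067, 0.028, 0.4608, -0.1762, 2.7161), (0.138, 0.02, 0.4647, -0.1721, -0.4758), (0.223, 0.036, 0.4586, -0.1779, 2.6062)]
FL [0.4577 0.2496 0.098 ]
FR [0.4415 0.3754 0.098 ]
BL [0.5284 0.2591 0.098 ]
BR [0.5115 0.3833 0.098 ]
bladeEndL [0.4923 0.2989 0.098 ]
bladeEndR [0.4882 0.334  0.098 ]
bladeFL [0.4246 0.2879 0.098 ]
bladeFR [0.4194 0.3268 0.098 ]
lidFL [0.4268 0.1948 0.098 ]
lidFR [0.3967 0.4187 0.098 ]
```

Fits agree: the riser at (0.537,-0.088) is the 36 mm one and the riser at (0.461,-0.176) is the 28 mm one; low is absent. The dish projects to 126x71 mm at z=0.098, as it must. Next I open the lid.

```bash
cat >> h.py <<'E'
YC=.134; EX=np.array([np.cos(YC),np.sin(YC),0]); EY=np.array([-np.sin(YC),np.cos(YC),0]); EZ=np.array([0,0,1.])
HG=np.array([.6253,.3358,.09]); G=-ctrl.tcp_to_grasp
CASE=HG-.105*EX-.09*EZ
def lidpt(th,a,b,c):
    """point a from edge toward hinge, b along y, c above underside, lid at th"""
    r=Ro.from_rotvec(EY*th); return HG+r.apply((a-.216)*EX+b*EY+c*EZ)
def gripat(th,al): return lidpt(th,.0702-.054+.054*np.cos(al),0,.002+.054*np.sin(al))
def ori(phi,yaw=YC+np.pi): return (Ro.from_rotvec(EY*phi)*Ro.from_rotvec(down(yaw))).as_rotvec()
def tcp(g,o): return g+Ro.from_rotvec(o).apply([0,0,G])
def f(): 
    s=ctrl.state(); return round(s['time_s'],1),s['ft_force'].round(1).tolist(),round(s['grip_width'],4),s['tool_pos'].round(4).tolist()
E
sed -i 's/f.min(2)>95)/f.min(2)>(130 if n=="wrist" else 95))/' h.py
cat > open1.py <<'E'
from h import *
o0=ori(0); g0=gripat(0,0)
W=[(gripat(0,a),0) for a in (.15,.3,.45,.5)]+[(gripat(t,.46),.4*t) for t in np.arange(.1,.81,.1)]
for g,p in W:
    if ctrl.ik(tcp(g,ori(p)),ori(p)) is None: print('no ik',g,p)
print(g0)
ctrl.move_pose(tcp(g0,o0)+[0,0,.12],o0); ctrl.move_gripper(.056); ctrl.dwell(.2)
im,P=grab('wrist','w5'); print(f(),look('wrist',['paddle_grip','lid_edge','lid_hinge'],P))
ctrl.move_straight(tcp(g0,o0)+[0,0,.03],o0); print(f())
ctrl.move_straight(tcp(g0,o0),o0,.05); print(f())
ctrl.move_gripper(.03,30); print(f())
for g,p in W:
    ctrl.move_straight(tcp(g,ori(p)),ori(p),.08); s=f(); print(s)
    if s[2]<.03 or np.linalg.norm(s[1])>60: print('STOP'); break
grab('side','d5')
E
python3 open1.py
```

```text
[0.48080703 0.31632122 0.092     ]
(9.2, [0.1, -0.1, -0.0], 0.0562, [0.4808, 0.3163, 0.1933]) {'paddle_grip': [(0.61, [0.4799, 0.3162, 0.0922])], 'lid_edge': [(0.86, [0.4131, 0.3064, 0.0915])], 'lid_hinge': [(0.56, [0.6264, 0.336, 0.093])]}
(10.1, [-1.0, 0.2, 0.7], 0.0561, [0.4813, 0.3167, 0.1039])
(10.9, [-0.2, -0.6, 0.9], 0.0556, [0.4808, 0.3163, 0.0732])
(11.3, [2.4, -4.5, 0.6], 0.0351, [0.4814, 0.3151, 0.0736])
(11.6, [3.5, -4.0, -3.4], 0.0352, [0.4811, 0.3149, 0.0814])
(11.8, [4.7, -4.7, -1.2], 0.0352, [0.4796, 0.3147, 0.0895])
(12.1, [6.1, -5.1, -1.9], 0.0356, [0.4775, 0.3144, 0.0973])
(12.3, [7.8, -4.8, -3.3], 0.0355, [0.477, 0.3143, 0.0997])
(12.7, [-0.6, -5.2, -0.6], 0.0356, [0.4777, 0.3142, 0.112])
(13.0, [-3.0, -5.9, -0.4], 0.035, [0.4804, 0.3146, 0.1263])
(13.3, [-4.6, -6.1, 1.4], 0.0354, [0.4849, 0.3153, 0.1401])
(13.7, [-6.4, -5.1, 1.2], 0.0355, [0.4914, 0.3162, 0.1536])
(14.0, [-6.5, -5.5, 2.5], 0.0353, [0.4996, 0.3173, 0.1664])
(14.4, [-6.3, -6.2, 1.7], 0.0354, [0.509, 0.3187, 0.1784])
(14.7, [-5.1, -5.2, 2.7], 0.0356, [0.5198, 0.3202, 0.1894])
(15.0, [-5.0, -6.0, 3.6], 0.0358, [0.5315, 0.3218, 0.1993])
```

```bash
cat > open2.py <<'E'
from h import *
b=-.085
def W(ph):
    L=[]
    for t in np.arange(.75,1.661,.07):
        c=-.025+.024*(t-.75)/.9; L.append((lidpt(t,.04,b,c),ori(ph)))
    return L
for ph in (-1.5,-1.35,-1.2,-1.0,-.8):
    L=W(ph); st=L[0][0]-.09*EX-.01*EZ
    qs=[ctrl.ik(p,o) for p,o in [(st,ori(ph))]+L]; print(ph,[q is not None for q in qs].count(True),len(qs), None if qs[0] is None else qs[0].round(2), None if qs[-1] is None else qs[-1].round(2))
E
python3 open2.py; python3 - <<'E'
from h import *
ctrl.move_gripper(.056); s=ctrl.state()
z=Ro.from_rotvec(s['eef_rot']).apply([0,0,1]); print(f())
ctrl.move_straight(np.array(s['tool_pos'])-.1*z,None,.15); print(f())
im,P=grab('side','d6'); print(look('side',['lid_edge','lid_hinge'],P))
im,P=grab('scene','s6'); print(look('scene',['lid_edge'],P), lidpt(.8,0,0,0),lidpt(.7,0,0,0))
cv2.imwrite('pics/m6.png',np.hstack([cv2.imread('pics/d6.png')[50:350,100:500],cv2.imread('pics/s6.png')[50:350,100:500]]))
E
```

```text
-1.5 6 15 None [0.52 0.12 2.43 3.62 0.96 1.31]
-1.35 8 15 None [0.51 0.02 2.4  3.74 0.7  1.18]
-1.2 10 15 None [ 0.5  -0.05  2.34  3.97  0.46  0.93]
-1.0 0 15 None None
-0.8 14 15 None [ 0.44 -0.07  2.12 -0.61  0.39 -0.77]
(15.6, [0.9, -0.4, -0.4], 0.056, [0.5336, 0.3237, 0.1991])
(16.4, [0.0, -0.3, 0.3], 0.056, [0.5643, 0.3276, 0.2931])
{'lid_edge': [(0.64, [0.4679, 0.3125, 0.2415])], 'lid_hinge': [(0.82, [0.6232, 0.3323, 0.0903]), (0.16, [0.5332, -0.0908, -0.0024])]}
{'lid_edge': [(0.92, [0.471, 0.3151, 0.2361])]} [0.47616042 0.31569482 0.24494892] [0.46157509 0.3137286  0.22915102]
```

View pics/m6.png

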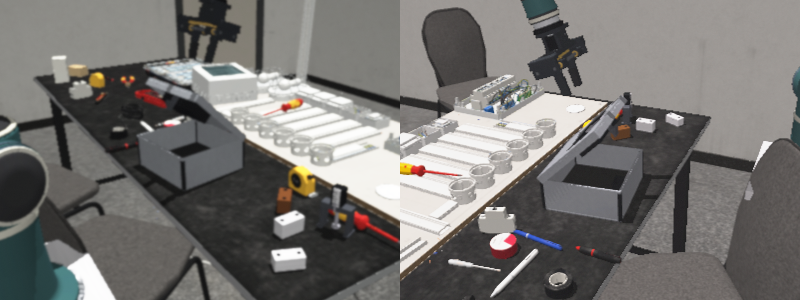

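The lid stands at about 0.77 rad as held, and the risers are unmoved. Next I push it up from underneath.

```bash
cat > open3.py <<'E'
from h import *
b=-.085; ph=-.8; o=ori(ph); z=Ro.from_rotvec(o).apply([0,0,1])
L=[lidpt(t,.035,b,-.034+.030*(t-.75)/.91) for t in np.arange(.75,1.665,.07)]
p0=lidpt(.72,.035,b,-.036); st=p0-.1*z; hi=st+[-.02,0,.12]
pts=[hi,st,p0]+L
print([ctrl.ik(p,o) is not None for p in pts], st.round(3), hi.round(3))
if all(ctrl.ik(p,o) is not None for p in pts):
    s=ctrl.state()['tool_pos']; ctrl.move_straight([s[0],s[1],.40],None,.2)
    ctrl.move_gripper(0.0,20)
    ctrl.move_pose(hi,o); print(f()); ctrl.move_straight(st,o); print(f()); ctrl.move_straight(p0,o,.1); print(f())
    for p in L:
        ctrl.move_straight(p,o,.08); r=f(); print(r)
        if np.linalg.norm(r[1])>35: print('STOP'); break
    grab('side','d7');P=campose('scene'); grab('scene','s7'); print(look('scene',['lid_edge'],P),lidpt(1.6,0,0,0))
E
python3 open3.py
```

```text
[True, True, True, True, True, True, True, True, True, True, True, True, True, True, True, True, True] [0.407 0.221 0.252] [0.387 0.221 0.372]
(19.4, [0.8, 0.2, 0.6], 0.0003, [0.3877, 0.2211, 0.3737])
(20.4, [-0.0, -0.6, 0.9], 0.0004, [0.4078, 0.2211, 0.2531])
(21.5, [-0.6, 0.2, -1.0], 0.0002, [0.4783, 0.2304, 0.1828])
(21.8, [-1.0, -0.3, -0.2], 0.0006, [0.4829, 0.2313, 0.1899])
(22.1, [-0.1, 0.2, -0.5], 0.0002, [0.4913, 0.232, 0.2009])
(22.5, [0.3, 0.8, 0.1], 0.0002, [0.5011, 0.2333, 0.212])
(22.8, [-0.7, 0.6, -0.2], 0.0003, [0.5119, 0.2348, 0.2229])
(23.1, [-0.6, 0.5, 0.4], 0.0004, [0.5235, 0.2364, 0.2327])
(23.5, [0.4, 0.0, -0.0], 0.0005, [0.5357, 0.238, 0.2415])
(23.8, [0.1, 0.5, 0.0], 0.0003, [0.5486, 0.2398, 0.2492])
(24.2, [0.1, 0.3, -0.7], 0.0006, [0.5621, 0.2416, 0.2558])
(24.5, [-0.8, 0.1, -0.3], 0.0005, [0.5763, 0.2436, 0.2616])
(24.9, [-0.8, 0.6, 0.2], 0.0006, [0.5904, 0.2454, 0.2658])
(25.2, [-0.3, 0.4, -0.4], 0.0004, [0.605, 0.2473, 0.2688])
(25.5, [-0.2, 0.2, 0.0], 0.0003, [0.6197, 0.2493, 0.2706])
(25.9, [-0.2, -1.2, -0.3], 0.0006, [0.6345, 0.2512, 0.2713])
(26.2, [-0.6, 0.1, 1.0], 0.0005, [0.6493, 0.2532, 0.2707])
{'lid_edge': [(0.55, [0.6482, 0.3405, 0.3047])]} [0.63155056 0.33664262 0.3059079 ]
```

```bash
python3 - <<'E'
import cv2,numpy as np
cv2.imwrite('pics/m7.png',np.hstack([cv2.imread('pics/d7.png')[50:350,100:500],cv2.imread('pics/s7.png')[50:350,100:500]]))
E
```

```text
(no output)
```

View pics/m7.png

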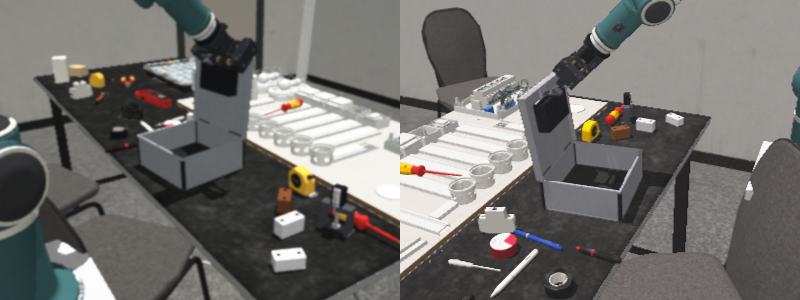

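The lid stands open at about 1.65 rad and everything else is in place. Next I look closely at the gauge.

```bash
python3 - <<'E'
from h import *
s=ctrl.state(); z=Ro.from_rotvec(s['eef_rot']).apply([0,0,1])
ctrl.move_straight(np.array(s['tool_pos'])-.1*z,None,.2)
ctrl.move_gripper(.06)
ctrl.move_pose((.53,-.135,.26),down(np.pi)); ctrl.dwell(.3)
im,P=grab('wrist','w8'); print(f(),P[1])
for q in ('gauge','foot_sole'): print(look('wrist',[q],P), look('wrist',[q],P,'find_in'))
for X in ([.625,-.137,0],[.625,-.137,.106]): print(px('wrist',P,X))
im,P=grab('side','d8'); print(look('side',['gauge','foot_sole'],P)); 
for X in ([.625,-.137,0],[.625,-.137,.106]): print(px('side',P,X))
for n in('w8','d8'):
    a=cv2.imread('pics/%s.png'%n)
    a=a[80:330,170:470] if n=='w8' else cv2.resize(a[220:310,380:490],(366,300),interpolation=cv2.INTER_CUBIC)
    cv2.imwrite('pics/c%s.png'%n,cv2.resize(a,(400,333)))
cv2.imwrite('pics/m8.png',np.hstack([cv2.imread('pics/cw8.png'),cv2.imread('pics/cd8.png')]))
E
```

```text
(29.7, [0.2, -0.2, -0.6], 0.0602, [0.5301, -0.1344, 0.2601]) [ 0.4610039  -0.13338191  0.40728046]
{'gauge': [(0.96, [0.6255, -0.136, -0.0004])]} {'gauge': [(0.57, [0.6216, -0.1374, 0.0637])]}
{'foot_sole': [(0.56, [0.6252, -0.138, 0.0056])]} {'foot_sole': [(0.45, [0.6234, -0.1388, 0.0132])]}
[315, 239]
[314, 282]
{'gauge': [(0.87, [0.6232, -0.1354, 0.0036])], 'foot_sole': [(0.52, [0.6263, -0.138, 0.0102])]}
[435, 279]
[439, 236]
```

View pics/m8.png

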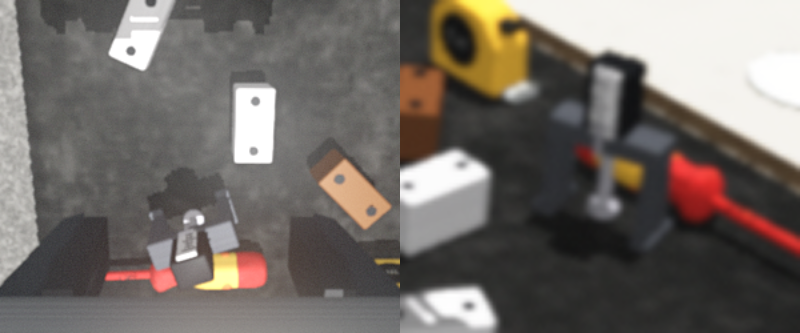

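```bash
python3 - <<'E'
import cv2,numpy as np
a=cv2.imread('pics/w8.png')[215:295,270:365]
a=cv2.resize(a,None,fx=7,fy=7,interpolation=cv2.INTER_CUBIC); a=np.clip(a.astype(float)*1.8,0,255).astype(np.uint8)
cv2.imwrite('pics/m9.png',a)
E
```

```text
(no output)
```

View pics/m9.png

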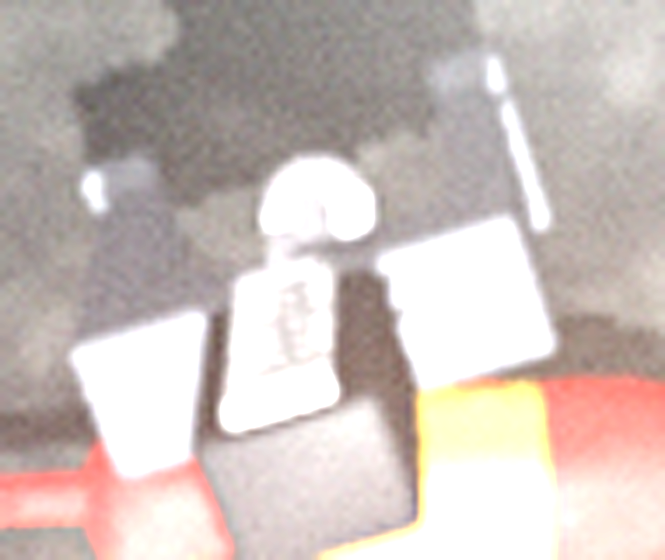

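The zoom shows the crossbar top corners at full-image px (280,265), (343,245), (349,265), (288,283), turned clearly to the table axes. The screwdriver lies right behind it.

```bash
python3 - <<'E'
from h import *
P=(Ro.from_rotvec(down(np.pi)).as_matrix()@np.array(cal('wrist')['mount'])[:3,:3],np.array([.4610039,-.13338191,.40728046]))
C=lambda x,y:(270+x/7,215+y/7)
for z in (.06,.064):
    A=[ray('wrist',P,*C(*q),z) for q in ((72,350),(512,212),(556,352),(125,475))]
    e=A[1]-A[0]; e2=A[2]-A[3]
    print(z,np.linalg.norm(e),np.linalg.norm(e2),np.linalg.norm(A[2]-A[1]),np.arctan2(-e[0],e[1]),np.arctan2(-e2[0],e2[1]),sum(A)/4)
g=[ray('wrist',P,*C(*q),.0) for q in ((85,170),(505,58))]; e=g[1]-g[0]; print(np.linalg.norm(e),np.arctan2(-e[0],e[1]),g)
E
```

```text
0.06 0.06999000898833761 0.06900199200854924 0.023939915551130977 0.32662491260950893 0.3038209859891159 [ 0.62988575 -0.1371486   0.06      ]
0.064 0.06918385929608784 0.06820722236319056 0.023664173972682955 0.3266249126095075 0.3038209859891171 [ 0.62794056 -0.13710522  0.064     ]
0.07559820797374887 0.2753304942291955 [array([ 0.62506627, -0.17767184,  0.        ]), array([ 6.04513764e-01, -1.04921010e-01, -5.55111512e-17])]
```

```bash
cat > g1.py <<'E'
from h import *
o=down(np.pi+.30); g=np.array([.627,-.137,.0695])
ctrl.move_pose(g+[0,0,.09],o); ctrl.move_gripper(.05); ctrl.dwell(.2)
ctrl.move_straight(g+[0,0,.03],o); print(f()); ctrl.move_straight(g,o,.06); print(f())
ctrl.move_gripper(.02,30); print(f(), ctrl.state()['gripper_force'])
ctrl.move_straight(g+[0,0,.10],o,.12); ctrl.dwell(.2); print(f())
V=[('side',*grab('side','d9'))]
print(look('side',['foot_sole','gauge'],V[0][2]))
print(g+[0,0,.10])
for q in [(.537,-.088),(.461,-.176)]: print([tuple(map(float,r)) for r in fitbox(V,q)][:2])
E
python3 g1.py
```

```text
(31.8, [0.3, -0.2, 0.3], 0.0499, [0.6269, -0.137, 0.0992])
(32.5, [0.6, -0.6, 0.3], 0.0501, [0.6268, -0.137, 0.0692])
(32.9, [0.8, -2.2, 0.4], 0.0274, [0.6275, -0.1374, 0.07]) 29.889035993255675
(34.1, [0.5, -0.3, -3.8], 0.0274, [0.6263, -0.1368, 0.1682])
{'foot_sole': [(0.48, [0.6236, -0.1385, 0.109]), (0.33, [0.6837, 0.0298, -0.001])], 'gauge': [(0.59, [0.6239, -0.1378, 0.0971])]}
[ 0.627  -0.137   0.1695]
[(0.076, 0.028, 0.5388, -0.0854, 3.2231), (0.132, 0.036, 0.536, -0.0889, 3.2719)]
[(0.079, 0.02, 0.4623, -0.174, 2.6696), (0.143, 0.028, 0.4589, -0.1775, -0.4712)]
```

Heights are ambiguous from this last picture, though the order isn't (the one at y=-0.176 is lower). Refit over the stored pictures.

```bash
python3 - <<'E'
from h import *
rd=lambda f:cv2.imread('pics/'+f+'.png')[:,:,::-1]
Ps=campose('side')
for d in ('d3','d5','d7','d8','d9'):
    for q in [(.537,-.088),(.461,-.176)]:
        print(d,[tuple(map(float,r)) for r in fitbox([('side',rd(d),Ps)],q)])
P=(Ro.from_rotvec(down(np.pi)).as_matrix()@np.array(cal('wrist')['mount'])[:3,:3],np.array([.4610039,-.13338191,.40728046]))
print([tuple(map(float,r)) for r in fitbox([('wrist',rd('w8'),P)],(.537,-.088))])
a=np.hstack([cv2.resize(rd(d)[250:335,350:430],(390,414),interpolation=cv2.INTER_CUBIC) for d in('d3','d9')])
cv2.imwrite('pics/m10.png',a[:,:,::-1])
E
```

```text
d3 [(0.07, 0.036, 0.5368, -0.0878, 3.2288), (0.122, 0.028, 0.5411, -0.0831, 0.1146), (0.264, 0.02, 0.542, -0.082, 0.1211)]
d3 [(0.067, 0.028, 0.4608, -0.1763, 2.7201), (0.138, 0.02, 0.4645, -0.1722, 2.6597), (0.223, 0.036, 0.4585, -0.1779, 2.6155)]
d5 [(0.07, 0.036, 0.5368, -0.0878, 3.2288), (0.122, 0.028, 0.5411, -0.0831, 0.1146), (0.264, 0.02, 0.542, -0.082, 0.1211)]
d5 [(0.067, 0.028, 0.4608, -0.1763, 2.7201), (0.138, 0.02, 0.4645, -0.1722, 2.6597), (0.223, 0.036, 0.4585, -0.1779, 2.6155)]
d7 [(0.07, 0.036, 0.5368, -0.0878, 3.2288), (0.122, 0.028, 0.5411, -0.0831, 0.1146), (0.264, 0.02, 0.542, -0.082, 0.1211)]
d7 [(0.067, 0.028, 0.4608, -0.1763, 2.7201), (0.138, 0.02, 0.4645, -0.1722, 2.6597), (0.223, 0.036, 0.4585, -0.1779, 2.6155)]
d8 [(0.07, 0.036, 0.5368, -0.0878, 3.2288), (0.122, 0.028, 0.5411, -0.0831, 0.1146), (0.264, 0.02, 0.542, -0.082, 0.1211)]
d8 [(0.106, 0.028, 0.461, -0.1767, 2.7263), (0.124, 0.02, 0.4637, -0.175, -0.4705), (0.255, 0.036, 0.4575, -0.1805, -0.6686)]
d9 [(0.076, 0.028, 0.5388, -0.0854, 3.2231), (0.132, 0.036, 0.536, -0.0889, 3.2719), (0.212, 0.02, 0.542, -0.082, 3.2621)]
d9 [(0.079, 0.02, 0.4623, -0.174, 2.6696), (0.143, 0.028, 0.4589, -0.1775, -0.4712), (0.321, 0.036, 0.4562, -0.1795, 2.5122)]
[(0.029, 0.036, 0.5376, -0.0888, 3.1389), (0.053, 0.028, 0.5394, -0.088, -0.0012), (0.111, 0.02, 0.5405, -0.0874, -0.0024)]
```

View pics/m10.png

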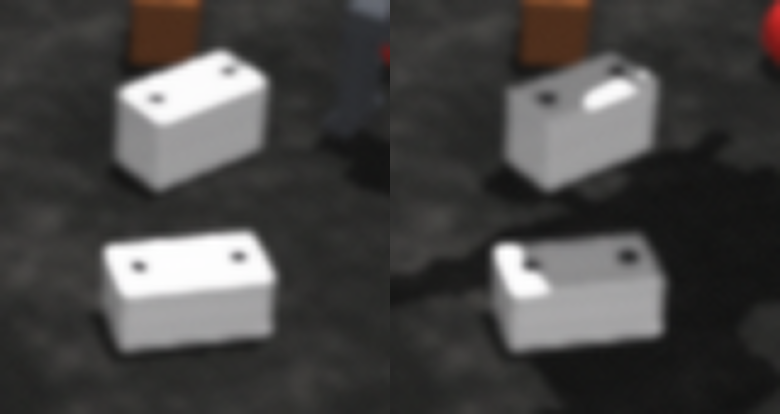

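Pictures d3 and d9 show identical blocks; only the hand's shadow differs. So 36 mm and 28 mm are confirmed and unmoved. Refine with w2, then gauge the mid one first.

```bash
cat > g2.py <<'E'
from h import *
import sys
def gauge_at(x,y,yaw,tag,off):
    while yaw>np.pi/2: yaw-=np.pi
    while yaw<-np.pi/2: yaw+=np.pi
    o=down(np.pi+yaw); u=np.array([np.cos(yaw),np.sin(yaw),0])
    p=np.array([x,y,.0700])-off*u
    ctrl.move_pose(p+[0,0,.10],o); ctrl.dwell(.3)
    im,P=grab('side','d_'+tag); print(f(),look('side',['foot_sole'],P),'want',x,y)
    ctrl.move_straight(p+[0,0,.04],o,.1); ctrl.dwell(.2); 
    ctrl.move_straight(p+[0,0,.001],o,.04); print(f())
    ctrl.move_straight(p-[0,0,.0005],o,.02); print(f())
    ctrl.move_gripper(.045); ctrl.dwell(.8)
    im,P=grab('side','e_'+tag); print(f(),look('side',['foot_sole','gauge'],P))
E
python3 - <<'E'
from g2 import *
rd=lambda f:cv2.imread('pics/'+f+'.png')[:,:,::-1]
R=Ro.from_rotvec(down(np.pi)).as_matrix(); M=np.array(cal('wrist')['mount'])
P=(R@M[:3,:3],R@M[:3,3]+[.42,-.12,.30])
for q in [(.537,-.088),(.461,-.176)]: print([tuple(map(float,r)) for r in fitbox([('wrist',rd('w2'),P)],q)])
b=fitbox([('wrist',rd('w2'),P),('side',rd('d3'),campose('side'))],(.461,-.176))[0]; print(b)
s=ctrl.state()['tool_pos']
gauge_at(b[2],b[3],b[4],'mid',0.0)
a=cv2.imread('pics/e_mid.png'); cv2.imwrite('pics/m11.png',cv2.resize(a[230:350,330:490],None,fx=4,fy=4,interpolation=cv2.INTER_CUBIC))
E
```

```text
[(0.165, 0.036, 0.5363, -0.0888, -0.0018), (0.213, 0.028, 0.5405, -0.0883, 3.1392), (0.272, 0.02, 0.5433, -0.0878, 0.001)]
[(0.731, 0.036, 0.4751, -0.1584, 1.5672), (0.754, 0.028, 0.4738, -0.166, 1.1732), (0.772, 0.02, 0.4555, -0.1562, 1.335)]
(np.float64(0.844), 0.028, np.float64(0.4607), np.float64(-0.1763), np.float64(-0.4199))
(35.3, [0.5, 0.4, -3.9], 0.0278, [0.4615, -0.1762, 0.1699]) {'foot_sole': []} want 0.4607 -0.1763
(37.5, [-1.0, -0.3, -2.2], 0.0279, [0.4606, -0.1763, 0.0711])
(37.7, [-1.1, 0.0, 0.8], 0.0279, [0.461, -0.1765, 0.07])
(39.0, [1.0, 0.4, 0.4], 0.0448, [0.4607, -0.1763, 0.0695]) {'foot_sole': [(0.32, [0.6727, -0.1704, -0.0029])], 'gauge': [(0.94, [0.4571, -0.1715, 0.0042])]}
```

View pics/m11.png

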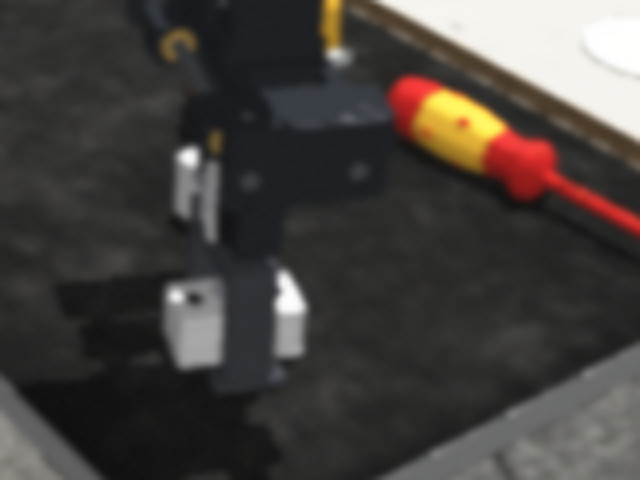

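```bash
python3 - <<'E'
from h import *
P=campose('side'); ca=cal('side')
def pxf(X): 
    v=P[0].T@(np.array(X)-P[1]); return ((ca['fx']*v[0]/v[2]+ca['cx']-330)*4,(ca['fy']*v[1]/v[2]+ca['cy']-230)*4)
y=-.42; R=Ro.from_euler('z',y).as_matrix(); c=np.array([.4607,-.1763,0])
for d in (-.004,0,.004,.008):
    print(d,[np.round(pxf(c+R@[d+sx*.017,sy*.037,z]),0).tolist() for sy in(-1,1) for z in(0,.05) for sx in(-1,1)])
print([np.round(pxf(c+R@[sx*.03,sy*.015,.028]),0).tolist() for sy in(-1,1) for sx in(-1,1)])
E
```

```text
-0.004 [[209.0, 393.0], [280.0, 385.0], [214.0, 304.0], [287.0, 297.0], [170.0, 296.0], [236.0, 289.0], [173.0, 212.0], [241.0, 205.0]]
0 [[217.0, 392.0], [289.0, 384.0], [222.0, 303.0], [295.0, 296.0], [177.0, 295.0], [243.0, 288.0], [181.0, 211.0], [249.0, 205.0]]
0.004 [[226.0, 391.0], [297.0, 384.0], [231.0, 303.0], [304.0, 295.0], [185.0, 294.0], [251.0, 288.0], [189.0, 210.0], [257.0, 204.0]]
0.008 [[234.0, 390.0], [305.0, 383.0], [240.0, 302.0], [313.0, 294.0], [193.0, 293.0], [259.0, 287.0], [197.0, 209.0], [265.0, 203.0]]
[[180.0, 316.0], [305.0, 303.0], [164.0, 278.0], [285.0, 266.0]]
```

The gauge stands astride the mid riser, fingers open, centred to about 2 mm by projection. Now the high one.

```bash
sed -i 's/else 95))/else 80))/' h.py; python3 - <<'E'
from g2 import *
ctrl.move_gripper(.02,30); s=ctrl.state(); p=np.array(s['tool_pos']); print(f())
ctrl.move_straight(p+[0,0,.12],None,.12)
im,P=grab('side','d12'); b=fitbox([('side',im,P)],(.537,-.088)); print(b, look('side',['riser_high'],P))
bm=fitbox([('side',im,P)],(.461,-.176)); print('mid',bm[:2])
b=b[0]
if np.hypot(b[2]-.537,b[3]+.0885)<.006: 
    gauge_at(.537,-.0885,.01,'high',-.001)
    a=cv2.imread('pics/e_high.png'); cv2.imwrite('pics/m12.png',cv2.resize(a[200:340,310:490],None,fx=4,fy=4,interpolation=cv2.INTER_CUBIC))
E
```

```text
(39.5, [0.3, -0.7, 0.4], 0.0276, [0.4607, -0.1764, 0.0695])
[(np.float64(0.333), 0.02, np.float64(0.5363), np.float64(-0.0873), np.float64(2.3508)), (np.float64(0.35), 0.028, np.float64(0.5346), np.float64(-0.0885), np.float64(2.5078)), (np.float64(0.398), 0.036, np.float64(0.5364), np.float64(-0.0882), np.float64(0.0207))] {'riser_high': [(0.65, [0.5344, -0.0917, -0.0043]), (0.48, [0.5892, -0.0063, -0.0057]), (0.16, [0.4606, -0.1741, -0.0034])]}
mid [(np.float64(0.06), 0.028, np.float64(0.4603), np.float64(-0.1773), np.float64(2.7332)), (np.float64(0.144), 0.02, np.float64(0.4627), np.float64(-0.1744), np.float64(-0.4686))]
(41.6, [0.0, -0.1, -3.9], 0.028, [0.5377, -0.0893, 0.1703]) {'foot_sole': [(0.6, [0.5327, -0.0888, 0.1038]), (0.5, [0.5358, -0.0887, 0.1097])]} want 0.537 -0.0885
(43.8, [-1.3, 0.5, -2.0], 0.0279, [0.5378, -0.0885, 0.0711])
(44.0, [-0.5, 0.7, -2.9], 0.0278, [0.5381, -0.0885, 0.0696])
(45.3, [0.7, 0.8, -0.4], 0.0451, [0.538, -0.0885, 0.0695]) {'foot_sole': [(0.44, [0.5339, -0.0901, 0.0383])], 'gauge': [(0.63, [0.5355, -0.0871, 0.0011])]}
```

View pics/m12.png

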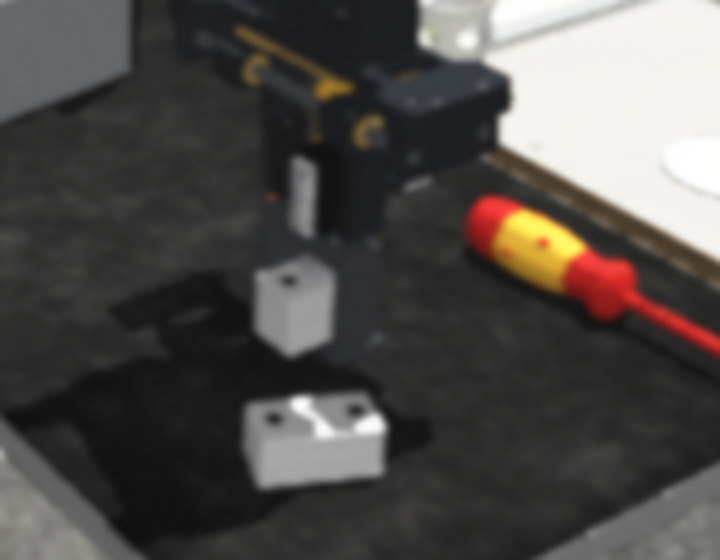

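The gauge stands astride the high riser and the foot sole is found at z≈0.038, matching its 36 mm top. Next I park the gauge on clear table at (0.45,0.04), then look at the risers afresh.

```bash
cat > g3.py <<'E'
from g2 import *
ctrl.dwell(.3); ctrl.move_gripper(.02,30); p=np.array(ctrl.state()['tool_pos']); o=down(np.pi+.01)
ctrl.move_straight(p+[0,0,.10],None,.12)
q=np.array([.45,.04,.070])
ctrl.move_straight(q+[0,0,.09],o,.15); ctrl.move_straight(q+[0,0,.01],o,.12); ctrl.move_straight(q-[0,0,.0005],o,.02); print(f())
ctrl.move_gripper(.05); ctrl.dwell(.3); ctrl.move_straight(q+[0,0,.10],o,.12)
ctrl.move_pose((.40,-.12,.28),down(np.pi)); ctrl.dwell(.3)
V=[('wrist',*grab('wrist','w13')),('side',*grab('side','d13'))]; print(f())
for n,im,P in V: print(look(n,['riser_mid','riser_high'],P))
for g in [(.537,-.088),(.461,-.176)]:
    for v in V: print(v[0],[tuple(map(float,r)) for r in fitbox([v],g)][:2])
E
python3 g3.py; python3 - <<'E'
import cv2,numpy as np
cv2.imwrite('pics/m13.png',np.hstack([cv2.resize(cv2.imread('pics/w13.png'),(400,250)),cv2.imread('pics/d13.png')[130:380,200:600]]))
E
```

```text
(49.8, [-1.1, -0.1, -2.7], 0.0281, [0.4499, 0.04, 0.0695])
(52.8, [-0.7, -0.4, 0.0], 0.0498, [0.4001, -0.1194, 0.2795])
{'riser_mid': [(0.69, [0.4614, -0.1821, 0.0044])], 'riser_high': [(0.62, [0.5341, -0.0889, 0.0036]), (0.31, [0.4512, 0.0427, 0.0069])]}
{'riser_mid': [(0.58, [0.4631, -0.1738, 0.0003])], 'riser_high': [(0.82, [0.5895, -0.0085, -0.0029]), (0.74, [0.5366, -0.0916, -0.0042])]}
wrist [(0.064, 0.036, 0.5387, -0.0888, 3.136), (0.118, 0.028, 0.5418, -0.0885, 3.1321)]
side [(0.054, 0.036, 0.5368, -0.0881, 0.0375), (0.145, 0.028, 0.5404, -0.0847, 3.242)]
wrist [(0.627, 0.036, 0.4721, -0.1554, 1.5711), (0.659, 0.028, 0.4695, -0.159, 1.5714)]
side [(0.05, 0.028, 0.4603, -0.1768, 2.7443), (0.154, 0.02, 0.4648, -0.1719, 2.5678)]
```

View pics/m13.png

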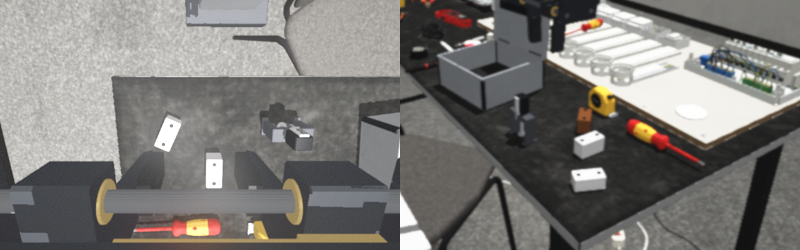

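Both risers and the gauge stand as wanted. Next I put them in the case.

```bash
cat > p1.py <<'E'
from h import *
import sys
def put(x,y,yaw,hz,cy,cx=-.008):
    while yaw>np.pi/2: yaw-=np.pi
    o=down(np.pi+yaw); p=np.array([x,y,hz])
    ctrl.move_pose(p+[0,0,.12],o); ctrl.move_gripper(.055)
    ctrl.move_straight(p+[0,0,.04],o); ctrl.move_straight(p,o,.06); print(f())
    ctrl.move_gripper(.025,35); s=f(); print('grip',s)
    if abs(s[2]-.03)>.004: print('BAD'); return
    ctrl.move_straight(p+[0,0,.2],o,.15); print(f())
    oc=ori(0); c=CASE+cx*EX+cy*EY; t=c+[0,0,.016+hz]
    ctrl.move_pose(t+[0,0,.18],oc); print(f())
    ctrl.move_straight(t+[0,0,.03],oc,.12); ctrl.move_straight(t+[0,0,.001],oc,.03); print(f())
    ctrl.move_gripper(.042); ctrl.dwell(.2); print(f())
    ctrl.move_straight(t+[0,0,.18],oc,.15); print(f())
E
python3 - <<'E'
from p1 import *
put(.4605,-.1768,2.735,.014,-.034)
ctrl.move_pose((.40,-.06,.28),down(np.pi)); ctrl.dwell(.3)
V=[('wrist',*grab('wrist','w14')),('side',*grab('side','d14'))]
for v in V: print(v[0],[tuple(map(float,r)) for r in fitbox([v],(.537,-.088))][:2])
print(look('wrist',['gauge'],V[0][2]),look('side',['gauge','riser_mid'],V[1][2]), CASE-.008*EX-.034*EY)
E
```

```text
(55.5, [-0.2, 0.7, 0.4], 0.0554, [0.4606, -0.1768, 0.014])
grip (56.0, [-0.3, -0.3, 2.1], 0.0296, [0.4608, -0.177, 0.0143])
(57.5, [0.1, -0.2, -2.8], 0.0293, [0.4598, -0.1765, 0.2128])
(59.2, [-1.5, -0.9, -1.4], 0.0293, [0.5182, 0.286, 0.21])
(61.7, [0.5, -0.4, -1.2], 0.0295, [0.5181, 0.2871, 0.0312])
(62.3, [-0.2, 0.2, 0.2], 0.042, [0.5179, 0.287, 0.0311])
(63.6, [0.2, -0.1, 0.5], 0.0422, [0.5171, 0.2866, 0.2086])
wrist [(0.817, 0.036, 0.549, -0.0816, 1.9223), (0.836, 0.028, 0.5521, -0.0825, 1.9173)]
side [(0.054, 0.036, 0.5368, -0.0881, 0.0375), (0.145, 0.028, 0.5404, -0.0847, 3.242)]
{'gauge': [(0.63, [0.4505, 0.04, 0.0025])]} {'gauge': [(0.96, [0.4459, 0.0414, 0.0048])], 'riser_mid': []} [0.51785537 0.28700807 0.        ]
```

```bash
python3 - <<'E'
from p1 import *
put(.537,-.0884,.01,.018,.034)
ctrl.move_pose((.40,.31,.34),ori(0)); ctrl.dwell(.3)
im,P=grab('wrist','w15'); print(f(),look('wrist',['riser_mid','riser_high','lid_edge'],P))
for y in(-.034,.034): print((CASE-.008*EX+y*EY).round(4), px('wrist',P,CASE-.008*EX+y*EY+.05*EZ))
im,P=grab('scene','s15'); print(look('scene',['lid_edge','gauge'],P)); im,P=grab('side','d15'); print(look('side',['lid_edge','gauge'],P))
a=cv2.imread('pics/w15.png'); b=cv2.imread('pics/s15.png')
cv2.imwrite('pics/m15.png',np.hstack([a[60:340,120:520],b[60:340,120:520]]))
E
```

```text
(68.3, [0.9, 0.2, 1.2], 0.0551, [0.5371, -0.0884, 0.018])
grip (68.8, [-1.2, -0.6, 1.6], 0.0301, [0.5374, -0.0886, 0.0184])
(70.3, [0.2, -0.7, -2.2], 0.0298, [0.5362, -0.0882, 0.2167])
(71.9, [-0.0, 0.8, -1.7], 0.0298, [0.5093, 0.3534, 0.2139])
(74.4, [0.5, -0.3, -2.3], 0.0297, [0.509, 0.3545, 0.0352])
(75.0, [-0.2, 0.1, 0.0], 0.0418, [0.5088, 0.3544, 0.0351])
(76.3, [0.5, 0.1, -0.4], 0.0422, [0.5081, 0.354, 0.2126])
(77.4, [-0.1, 0.8, 0.3], 0.042, [0.4002, 0.3099, 0.3386]) {'riser_mid': [(0.82, [0.5232, 0.2858, 0.0199])], 'riser_high': [(0.82, [0.5085, 0.3547, 0.0159]), (0.73, [0.4502, 0.0424, 0.0033]), (0.66, [0.5938, -0.0052, 0.0002])], 'lid_edge': []}
[0.5179 0.287  0.    ] [289, 245]
[0.5088 0.3544 0.    ] [341, 245]
{'lid_edge': [(0.96, [0.6488, 0.3388, 0.3034])], 'gauge': [(0.96, [0.451, 0.0405, -0.0038])]}
{'lid_edge': [(0.9, [0.6451, 0.3348, 0.3046])], 'gauge': [(0.73, [0.4459, 0.0434, 0.0012])]}
```

View pics/m15.png

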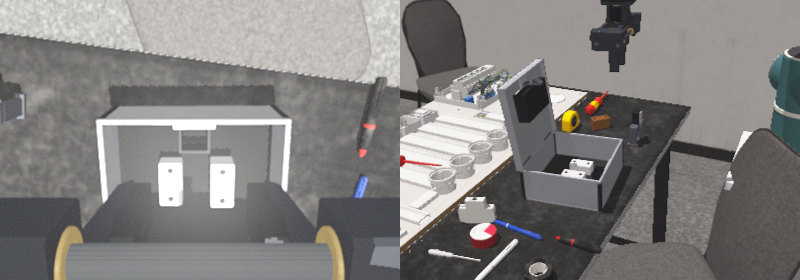

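Both risers lie flat at (289,245) and (341,245), exactly on the intended spots. The gauge is upright and the lid is at about 1.67. Next I shut the lid from behind.

```bash
cat > close.py <<'E'
from h import *
o=ori(0); b=-.04; a=.022
pt=lambda t,c: lidpt(t,a,b,c)
s0=pt(1.67,.05)-[0,0,.012]; hi=s0.copy(); hi[2]=.44
T=list(np.arange(1.70,.04,-.08))
L=[pt(t,.008+.010*np.sin(t)) for t in T]
print([ctrl.ik(p,o) is not None for p in [hi,s0]+L], s0)
s=ctrl.state()['tool_pos']; ctrl.move_straight([s[0],s[1],.44],o,.2); ctrl.move_gripper(0,20)
ctrl.move_straight(hi,o,.2); ctrl.move_straight(s0,o,.12); print(f())
for t,p in zip(T,L):
    ctrl.move_straight(p,o,.09); r=f(); print(round(t,2),r)
    if np.linalg.norm(r[1])>35: print('STOP'); break
else:
    p=L[-1]
    while True:
        p=p-[0,0,.0015]; ctrl.move_straight(p,o,.03); r=f(); print(r)
        if r[1][2]>14 or p[2]<.093: break
    im,P=grab('scene','s16'); print(look('scene',['lid_edge'],P))
E
python3 close.py
```

```text
[True, True, True, True, True, True, True, True, True, True, True, True, True, True, True, True, True, True, True, True, True, True, True] [0.69899383 0.30537268 0.26609412]
(82.5, [-0.7, 0.3, -0.7], 0.0005, [0.6995, 0.3056, 0.2675])
1.7 (83.0, [-0.0, -0.5, 0.2], 0.0006, [0.6729, 0.302, 0.2812])
1.62 (83.3, [0.7, -0.1, 0.5], 0.0006, [0.6577, 0.2998, 0.2829])
1.54 (83.6, [-1.0, 0.2, -0.1], 0.0009, [0.6423, 0.2977, 0.2845])
1.46 (83.9, [-0.6, -0.2, -0.1], 0.0007, [0.6268, 0.2957, 0.2848])
1.38 (84.3, [-0.2, -0.1, 0.5], 0.0005, [0.6113, 0.2936, 0.2839])
1.3 (84.6, [0.5, -0.1, 0.5], 0.0002, [0.5958, 0.2915, 0.2817])
1.22 (84.9, [-0.7, -0.3, -1.2], 0.0001, [0.5805, 0.2894, 0.2781])
1.14 (85.2, [-0.7, -0.6, 0.4], 0.0005, [0.5655, 0.2874, 0.2734])
1.06 (85.6, [-0.7, 0.2, 0.3], 0.0003, [0.5508, 0.2854, 0.2673])
0.98 (85.9, [0.6, -0.3, -0.1], 0.0004, [0.5366, 0.2835, 0.26])
0.9 (86.2, [-0.4, -0.9, 0.0], 0.0004, [0.5231, 0.2816, 0.2516])
0.82 (86.5, [-0.6, -0.5, 0.8], 0.0004, [0.5103, 0.2799, 0.2421])
0.74 (86.9, [-0.1, -0.6, -0.1], 0.0005, [0.4981, 0.2782, 0.2314])
0.66 (87.2, [0.3, -0.1, 0.7
[... 716 characters left out ...]
1131])
(90.8, [-2.5, -0.3, 4.4], 0.0001, [0.4397, 0.2703, 0.1109])
(91.0, [-1.5, 0.1, 3.0], 0.0001, [0.44, 0.2704, 0.1092])
(91.3, [-1.1, 0.3, 2.6], 0.0007, [0.4404, 0.2706, 0.1076])
(91.5, [0.3, 0.2, 0.3], 0.0004, [0.4404, 0.2706, 0.1061])
(91.8, [-0.5, 0.4, 1.1], 0.0006, [0.4403, 0.2706, 0.1047])
(92.0, [0.3, 0.7, 0.7], 0.0006, [0.4402, 0.2705, 0.1031])
(92.3, [1.1, -0.9, -0.2], 0.0005, [0.44, 0.2702, 0.1014])
(92.5, [-0.1, -0.4, 0.2], 0.0004, [0.4401, 0.2703, 0.1])
(92.8, [0.5, 0.4, 0.8], 0.0004, [0.4401, 0.2704, 0.0987])
(93.0, [-3.0, -0.8, 6.2], 0.0003, [0.4404, 0.2706, 0.0984])
(93.3, [-5.6, -3.7, 16.6], 0.0003, [0.4405, 0.2706, 0.0983])
{'lid_edge': [(0.63, [0.4098, 0.3081, 0.0897])]}
```

```bash
python3 - <<'E'
from h import *
p=np.array(ctrl.state()['tool_pos']); ctrl.dwell(.3); print(f())
ctrl.move_straight(p+[0,0,.15],None,.15); ctrl.move_pose((.40,.20,.36),down(np.pi)); ctrl.dwell(.4)
im,P=grab('wrist','w17'); print(look('wrist',['lid_edge','paddle_grip','gauge'],P))
im,P=grab('scene','s17'); print(look('scene',['lid_edge','gauge'],P)); im,P=grab('side','d17'); print(f(),look('side',['lid_edge','gauge','paddle_grip'],P))
b=cv2.imread('pics/d17.png')[120:370,180:580]
cv2.imwrite('pics/m17.png',np.hstack([cv2.resize(cv2.imread('pics/w17.png'),(400,250)),b]))
E
```

```text
(93.7, [-6.5, -4.1, 15.5], 0.0005, [0.4404, 0.2706, 0.0983])
{'lid_edge': [(0.91, [0.4133, 0.3046, 0.0908])], 'paddle_grip': [(0.78, [0.48, 0.3161, 0.0962])], 'gauge': [(0.76, [0.4486, 0.043, 0.0029])]}
{'lid_edge': [(0.85, [0.4104, 0.3088, 0.0891])], 'gauge': [(0.75, [0.4496, 0.0405, -0.0008]), (0.37, [0.6264, 0.3344, 0.0892])]}
(96.3, [-0.5, 0.5, 1.1], 0.0001, [0.4001, 0.2, 0.3601]) {'lid_edge': [(0.65, [0.4069, 0.3037, 0.0905]), (0.63, [0.4725, 0.3174, 0.0934])], 'gauge': [(0.71, [0.4451, 0.0419, -0.0029])], 'paddle_grip': [(0.6, [0.4742, 0.3176, 0.0886]), (0.16, [0.4488, 0.0429, 0.0011])]}
```

View pics/m17.png

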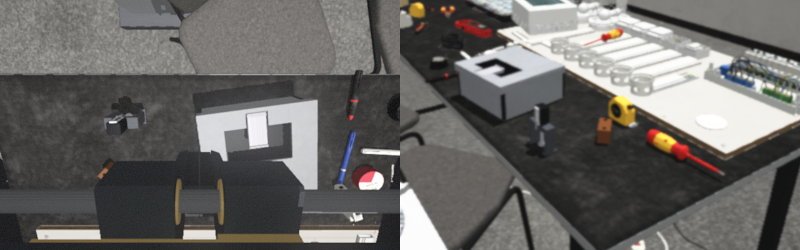

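The lid is flush (edge z≈0.090, as at the start) and the paddle is down. The gauge stands upright, and the tape measure, screwdriver, marker and brown block are untouched. I'm handing in.

```bash
python3 -c "
from cell import ctrl
print(ctrl.finish_job())"
```

```text
the job is handed in; nothing more can be done
None
```

I handed in the job at about 96 s: the case was opened, the mid then the high riser gauged (the low one was absent), both laid flat inside, the lid pressed shut (not tugged to test the latch), the gauge left upright on the table, and the tape measure, screwdriver and marker left alone.

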